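# Put the dough kneader into second speed and start it

### The arm

A 6-joint arm with a two-finger parallel gripper is mounted at the origin on the work surface. World frame = base frame: x ahead of the robot, y to its left, z up, the work surface at z = 0. Lengths are in m, angles in rad, forces in N, time in s.
With the tool pointing down it reaches from about 0.375 to 0.9 m from the base axis. Payload 3.1 kg.
Tool frame: the origin (TCP) lies at the very end of the fingers, on their centre line; the grasp point (between the pads) lies 19 mm behind it (manip.hold_point_z is the distance from the TCP to the grasp point, in m); y points along the fingers, z is the direction in which the jaws open and shut, and the axes are right-handed (so a half turn about y gives the same grasp; the last joint's range is limited). The gripper opens to 85 mm and grips with 20 to 120 N. Pads are 22 mm wide; open, the fingers measure 114 mm over their backs; the gripper's body (76 mm by 85 mm) begins 54 mm behind the grasp point. The pads swing forward as they close: fully open they stand 13 mm farther back than shut.
Start: joints at [1.028, 0.527, 1.433, -0, 1.181, -0.178], TCP at [0.222, 0.584, 0.231] pointing down, gripper open.
Joint ranges: [-3.08, 3.08], [-0.75, 2.2], [0.22, 2.44], [-1.43, 4.57], [0, 2.65], [-2.85, 2.85]. Speed limits (rad/s): [2.79, 2.79, 3.14, 3.14, 3.14, 3.14].

### API

Orientations are given as a unit quaternion [x, y, z, w].
In Python, from station import manip, eyes, workorder gives the robot as it stands. The module is installed in compiled form; this text tells all that it offers.
- The arm moves only by the shell command python3 -m jog 'ROWS' [OPENING] [FORCE]. ROWS is JSON, a list of rows, each a list of 2 entries, a list of its own where there are three numbers: the shift along the tool's x, y, z in cm, then the turn about the tool's y in rad. A call has 1 to 20 rows; each row is the pose to reach, as a shift and turn from the pose commanded when the call began, along the tool's axes at that moment; what a row does not reach only later rows make up. A row lasts 1/12 s, in which the tool goes at most 41.7 mm and 7.16 degrees, less where a joint would pass 70% of its speed; a pose out of reach is approached as far as the arm can. A call with a gripper value outside its range is refused whole. OPENING is the finger opening in cm, from 0 to 8.54, set as the call begins (- or left out, the last holds). The fingers move at their own pace and stop on an object; FORCE is the grip in N (left out, the last holds). Time passes only in rows, so rows that repeat a pose let the fingers close. It gives the time, the measured TCP pose, the force and the opening at its end, in the units of the state.
- manip.sense(): the state, without advancing time (a new reading comes with each control period).
- eyes.snapshot(name): name is "scene" or "top" or "wrist"; returns a dict with "frame" (480x640x3 uint8, red, green, blue), "vfov" (degrees; the focal length in pixels is half the picture's height over the tangent of half this angle, whatever the lens; pixels are square), "cx", "cy" (the principal point, pixels), "k1" (the pictures are not rectified: a ray, as slopes to the right and down, at radius r is drawn at 1 + k1 r^2 times it, then the intrinsics apply), "rvec" (rotation vector, rad) and "tvec" (3), from world to camera coordinates, as OpenCV has them. Camera axes: x right, y down, z forward; pixel columns grow to the right and rows downward; lengths in m; the calibration is good to about 2 mm. A picture is of the moment at which its call begins. There is no depth.
- workorder.sign_off(): hands the job in, once; it reports no verdict.
The state is a dict: "t": time; "q": joint angles; "qd": joint speeds; "tau": joint torques, N m; "tcp_pos": TCP position; "tool_rot": TCP orientation; "force": force on the tool from outside, world axes, zero at the start; "ft_torque": the same for the moment, N m; "finger_gap": opening from 0.0 (shut) to 1.0 (fully open).
Only numpy, scipy, OpenCV 4.12 (cv2) and the standard library are available. Lean on these libraries where they do the work, as an engineer would, in place of code of your own. Each camera call takes 0.05 s, during which the arm holds its last target. There are 200 camera calls.

### The job

The dough kneader is stopped, its gear lever in neutral, leaning towards you. Push the lever away from you with your fingertips, past the first-speed detent and all the way to the second-speed stop, and only then press the small round start button, the nearer of the two buttons, fully in and let it spring back out. Push the lever rather than pinching it, leave the mushroom-shaped stop button alone, and do not pick up or shift any of the things lying about.

Things in the scene. Friction and masses are not known exactly. Their poses are not given: they have to be found in the camera images.
- kneader: Bench dough kneader, fixed. Origin: on the bench under the centre of its white box-shaped motor housing (250 mm along x, 220 along y). Its flat top, the deck, is 150 mm up and carries the lever and buttons. z up; +x points away from the operator (vents on the -x face); +y points to the covered steel bowl, its axis at y = 245 mm, 226 mm across the rim, knob top 262 mm up.
- gear (a joint): Gear lever in a slot along the kneader's x. Hinge angle in rad: 0 = neutral (leans 0.49 rad to -x), 0.49 = first speed (upright), 0.98 = second speed (leans 0.49 rad to +x, end stop). A spring detent holds it in all three; it resists up to halfway to the next, then snaps in by itself. Pushing takes 7 to 13 N on the grip. Hinge axis: along the kneader's y through gear_pivot.
- gear_pivot (a point): Centre of the gear lever's hinge, inside the housing, 35 mm below the deck at x = 0, y = 18 mm of the kneader.
- gear_top (a point): Top centre of the lever's grip, 98 mm from the pivot; its z axis runs along the lever. A 12 mm round stem carries a flat black grip 17 mm thick along x, 36 mm wide along y and 44 mm long, from 54 to 98 mm from the pivot. Leaning, its top is 55 mm above the deck; upright, 63 mm.
- start (a joint): Start button: push travel in m, 0 = out, 0.006 = fully in; springs back; fully in takes 5 N.
- start_top (a point): Centre of the start button's top face: small flat round grey button, 24 mm across, in a steel collar 40 mm across, at x = -85 mm, y = -67 mm of the kneader (the button nearer the operator). Its top stands 22 mm above the deck when out and 16 mm when in; the collar is 12 mm high.
- stop (a joint): Stop button: push travel in m, 0 = out, 0.005 = fully in. To be left alone.
- stop_top (a point): Top of the stop button: domed grey mushroom head 42 mm across, 27 mm above the deck, at x = -18 mm, y = -67 mm of the kneader.
- timer: Loose kitchen timer on the deck, at its far right corner: round, 62 mm across, 36 mm high. Origin: centre of its underside. Leave it.
- spoon: Loose steel measuring spoon lying on the deck between the lever and the bowl, about along the slot: 118 mm long, 36 mm wide, 12 mm high. Origin: underside, mid-length. Leave it.
- scraper: Loose steel dough scraper, 150 x 122 x 20 mm, lying on the white cutting board (15 mm thick) to the right. Origin: underside, near its middle. Leave it.
- scale: Loose kitchen scale, 230 x 165 x 36 mm, on the bench to the right. Origin: centre of its underside. Leave it.
- sprayer: Loose spray bottle, 76 mm across, 209 mm high, on the bench to the left. Origin: centre of its underside. Leave it.
- bowl: Loose steel bowl, 130 mm across, 60 mm high, on the bench to the left. Origin: centre of its underside. Leave it.
There are look-alikes about, which are no part of the job. There is more than one size of the spoon; the one meant has the size given above.

How it is judged:
On the way, in this order (a step that is already met when the one before it is completed fails the run):
1. the gear lever is at the second-speed stop (value of joint gear above 0.9 rad and value of joint start below 0.002 m), for 0.2 s.
2. the start button is pressed fully in, with the lever at second speed (value of joint gear above 0.9 rad and value of joint start above 0.0045 m), for 0.05 s.
At the end, for the whole second after the job is handed in: The gear lever rests at the second-speed stop (joint above 0.90 of 0.98 rad), the start button has been pressed at least 4.5 of its 6 mm after that and is out again, the stop button is out, and each loose thing lies at rest within 30 mm of where it was (value of joint gear above 0.9 rad and velocity of joint gear below 0.05 rad/s and value of joint each of start, stop below 0.0015 m and distance of each of timer, spoon, scraper, scale, sprayer, bowl from where it was at the start of the episode below 0.03 m and linear speed of each of timer, spoon, scraper, scale, sprayer, bowl below 0.02 m/s); the robot touches nothing.
It fails at once if the start button is pressed while the lever is not at the second-speed stop (value of joint start above 0.0025 m and value of joint gear below 0.9 rad).
It fails at once if the stop button is pressed (value of joint stop above 0.0025 m).
It fails at once if the lever's grip is pinched (both of its halves squeezed by the fingers at once) (contact force between the fingers and gear_c1 above 2 N and contact force between the fingers and gear_c2 above 2 N).
It fails at once if a bystander is picked up or shifted by more than 30 mm (distance of any of timer, spoon, scraper, scale, sprayer, bowl from where it was at the start of the episode above 0.03 m).
It also fails if it takes over 38 s, if anything falls off the work surface, if the arm or the gripper's body presses on something with over 40 N, if the wrist force passes 120 N, or if a joint passes its speed limit or range.

## Working session

There is one attempt and no reset: what is moved stays moved. The work goes in short steps, Python scripts to look and compute and a shell command to move; the robot and the scene stay as the last step left them, time stands still between calls to the robot, and variables do not carry over. Pictures are saved under pics/ and viewed, about 8 in all and at most 12, crops included, and the job is handed in when it is done.

```bash
mkdir -p pics; cat > h.py <<'E'
import numpy as np, cv2, pickle
from station import manip, eyes
def cam(s):
    f=240/np.tan(np.radians(s["vfov"])/2); K=np.array([[f,0,s["cx"]],[0,f,s["cy"]],[0,0,1]])
    return K,np.array([s["k1"],0,0,0,0.]),np.array(s["rvec"],float),np.array(s["tvec"],float)
def proj(s,P):
    K,d,r,t=cam(s); return cv2.projectPoints(np.array(P,float).reshape(-1,3),r,t,K,d)[0][:,0]
def ray(s,px):
    K,d,r,t=cam(s); n=cv2.undistortPoints(np.array(px,float).reshape(-1,1,2),K,d)[:,0]
    R=cv2.Rodrigues(r)[0]; return -R.T@t, np.c_[n,np.ones(len(n))]@R
def onplane(s,px,z):
    c,D=ray(s,px); return c+D*((z-c[2])/D[:,2])[:,None]
def snap(n,f):
    s=eyes.snapshot(n); cv2.imwrite(f"pics/{f}.png",s["frame"][:,:,::-1]); pickle.dump(s,open(f"pics/{f}.pkl","wb")); return s
def load(f): return pickle.load(open(f"pics/{f}.pkl","rb"))
E
python3 - <<'E'
from h import *
st=manip.sense(); print({k:np.round(v,3) for k,v in st.items()}, manip.hold_point_z)
for n in ["scene","top"]:
    s=snap(n,n+"0"); c,_=ray(s,[[320,240]]); print(n,c,s["vfov"],s["k1"])
E
```

```text
{'t': np.float64(0.0), 'q': array([ 1.028,  0.528,  1.434, -0.   ,  1.181, -0.179]), 'qd': array([-0.   ,  0.   ,  0.   ,  0.001, -0.   , -0.   ]), 'tau': array([ 1.0000e-03, -4.4234e+01, -1.7803e+01, -0.0000e+00,  8.0000e-03,
       -0.0000e+00]), 'tcp_pos': array([0.222, 0.583, 0.23 ]), 'tool_rot': array([ 0.696, -0.128,  0.128, -0.695]), 'force': array([-0.713, -0.138,  1.019]), 'ft_torque': array([-0.03 ,  0.015, -0.009]), 'finger_gap': np.float64(1.004)} 0.0187
scene [1.19129294 1.14115426 1.06729823] 49.66349490480509 0.007133951698363908
top [0.40213526 0.02213884 1.36641518] 51.30387605539798 0.0018807997367351816
```

View pics/top0.png

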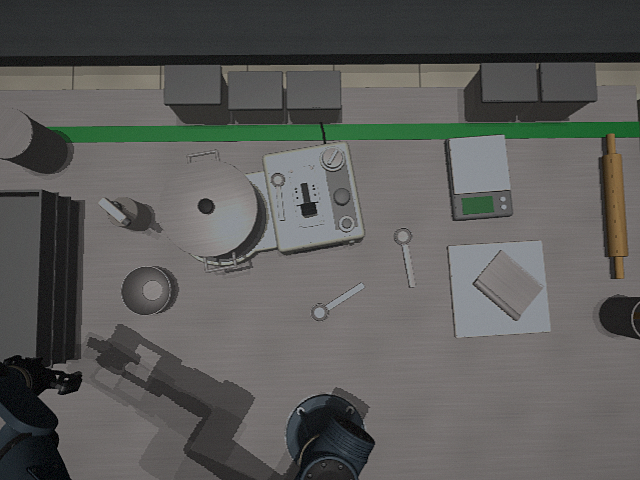

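View pics/scene0.png

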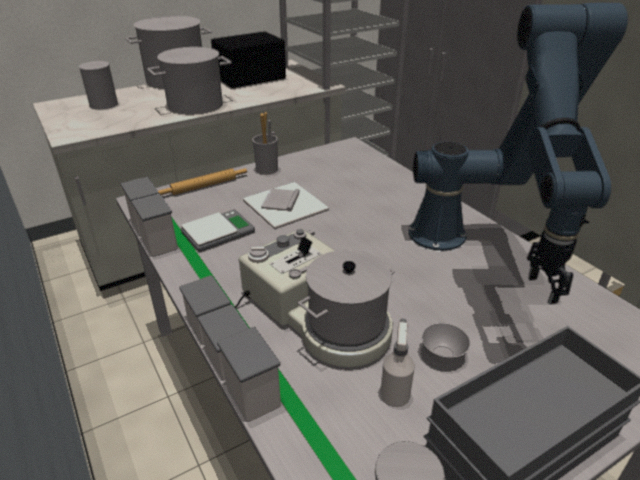

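The top view shows the kneader at about (313,197). The lever grip is at (308,205), the start button at (347,224), the stop button at (342,196), the timer at (333,157) and the deck spoon at (279,195). The spoons at (403,260) and (335,300) are look-alikes lying on the bench. I'll enlarge the kneader to confirm.

```bash
python3 - <<'E'
from h import *
s=load("top0"); im=s["frame"][:,:,::-1][130:260,235:375]
b=cv2.resize(im,None,fx=4.5,fy=4.5,interpolation=cv2.INTER_CUBIC); cv2.imwrite("pics/crop.png",b)
g=cv2.cvtColor(s["frame"],cv2.COLOR_RGB2GRAY)
hsv=cv2.cvtColor(s["frame"],cv2.COLOR_RGB2HSV)
m=((g>170)).astype(np.uint8); m=cv2.morphologyEx(m,cv2.MORPH_CLOSE,np.ones((7,7)))
for c in cv2.findContours(m,0,2)[0]:
    if cv2.contourArea(c)>300:
        r=cv2.minAreaRect(c); p=onplane(s,cv2.boxPoints(r),.15); print(r,p.round(3).tolist(), np.linalg.norm(np.diff(p,axis=0),axis=1))
E
```

```text
(no output)
```

View pics/crop.png

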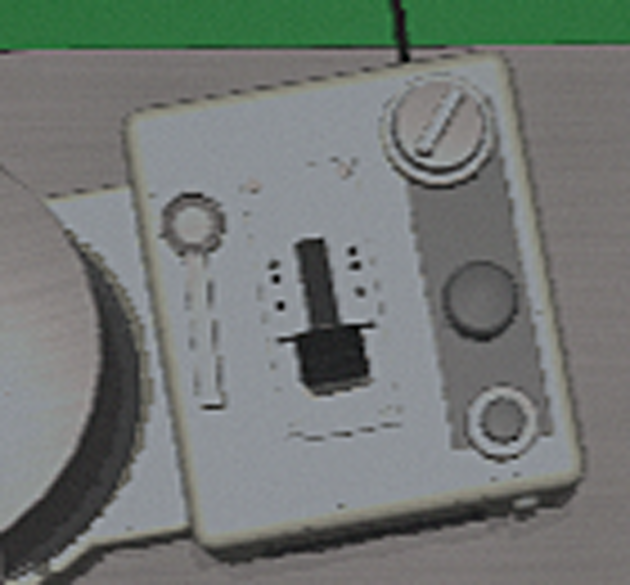

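The crop confirms it. The start button is the small round one in a steel collar at crop (502,418). The stop mushroom is at (480,300), the lever grip at (333,358) and the spoon at (200,300). The deck corners are at about (128,108), (508,58), (580,478) and (200,545).

```bash
python3 - <<'E'
from h import *
from scipy.spatial.transform import Rotation as Ro
s=load("top0"); f=lambda u:(np.array(u,float)+.5)/4.5-.5+[235,130]
C=onplane(s,f([(128,108),(508,58),(580,478),(200,545)]),.145)
print(C.round(4).tolist(), np.linalg.norm(C-np.roll(C,1,0),axis=1).round(3))
o=C.mean(0)[:2]; ex=(C[0]+C[1]-C[2]-C[3])[:2]; a1=np.arctan2(ex[1],ex[0]); ey=(C[0]+C[3]-C[1]-C[2])[:2]; a2=np.arctan2(-ey[0],ey[1])
S=onplane(s,f([(502,418)]),.172)[0]; T=onplane(s,f([(480,300)]),.172)[0]
# fit with all: corners+buttons
L=np.array([[.125,.11],[.125,-.11],[-.125,-.11],[-.125,.11],[-.085,-.067],[-.018,-.067]])
W=np.vstack([C,S,T])[:,:2]
Lc=L-L.mean(0);Wc=W-W.mean(0); a=np.arctan2((Lc[:,0]*Wc[:,1]-Lc[:,1]*Wc[:,0]).sum(),(Lc*Wc).sum())
R=np.array([[np.cos(a),-np.sin(a)],[np.sin(a),np.cos(a)]]); t=W.mean(0)-R@L.mean(0)
print(a1,a2,a,o,t,(W-(L@R.T+t)).round(4).tolist())
print("start",S,R@[-.085,-.067]+t,"pivot",R@[0,.018]+t)
for th in(-.49,0,.49):print("grip top",R@[.098*np.sin(th),.018]+t)
# check against scene view
P=[np.r_[R@[-.085,-.067]+t,.172],np.r_[R@[-.018,-.067]+t,.177],np.r_[R@[-.046,.018]+t,.2015],np.r_[R@[.125,.11]+t,.15]]
sc=load("scene0"); px=proj(sc,P); print(px)
im=sc["frame"][:,:,::-1][210:340,220:360].copy(); b=cv2.resize(im,None,fx=4.5,fy=4.5,interpolation=2)
for p in px: cv2.drawMarker(b,tuple(int(v) for v in (p-[220,210])*4.5),(0,0,255),1,14,1)
cv2.imwrite("pics/crop2.png",b)
Rt=Ro.from_quat(manip.sense()["tool_rot"]); print("tool axes cols\n",Rt.as_matrix().round(3))
E
```

```text
[[0.7223, 0.147, 0.145], [0.7484, -0.0637, 0.145], [0.5137, -0.0985, 0.145], [0.4799, 0.109, 0.145]] [0.245 0.212 0.237 0.21 ]
0.1515844227754635 0.14204226674494996 0.14820021998655258 [0.61607423 0.02344395] [0.61640692 0.02375869] [[-0.0015, -0.004], [-0.0079, 0.0029], [0.0047, 0.005], [0.0034, -0.0051], [0.0018, 0.0003], [-0.0005, 0.001]]
start [ 0.54403107 -0.05479322  0.172     ] [ 0.54223176 -0.05505784] pivot [0.61374907 0.04156138]
grip top [0.56813329 0.03475118]
grip top [0.61374907 0.04156138]
grip top [0.65936484 0.04837158]
[[300.17883975 230.08755325]
 [282.88652581 236.4333845 ]
 [307.16754481 238.53324175]
 [279.51494873 291.17868605]]
tool axes cols
 [[ 0.935 -0.001  0.356]
 [-0.356 -0.002  0.935]
 [-0.    -1.    -0.002]]
```

View pics/crop2.png

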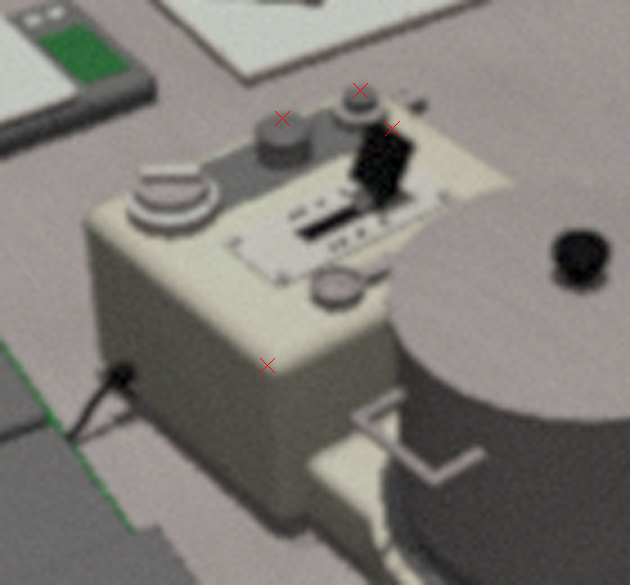

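```bash
python3 -m jog '[[[0,-9,0],0],[[0,-9,0],0],[[48.2,-9,-43.1],-0.512],[[48.2,-9,-43.1],-0.512],[[48.2,-9,-43.1],-0.512],[[48.2,-9,-43.1],-0.512],[[48.2,-9,-43.1],-0.512],[[48.2,-9,-43.1],-0.512],[[48.2,-9,-43.1],-0.512],[[48.2,-9,-43.1],-0.512],[[48.2,-9,-43.1],-0.512],[[48.2,-9,-43.1],-0.512],[[48.2,-9,-43.1],-0.512],[[48.2,-9,-43.1],-0.512],[[48.2,-9,-43.1],-0.512],[[48.2,-9,-43.1],-0.512],[[48.2,-9,-43.1],-0.512],[[48.2,-9,-43.1],-0.512],[[48.2,-9,-43.1],-0.512],[[48.2,-9,-43.1],-0.512]]' 0 60
cat >> h.py <<'E'
A=.1482; RK=np.array([[np.cos(A),-np.sin(A)],[np.sin(A),np.cos(A)]]); TK=np.array([.6164,.0238])
def where():
    from scipy.spatial.transform import Rotation as Ro
    st=manip.sense(); p=st["tcp_pos"]; M=Ro.from_quat(st["tool_rot"]).as_matrix()
    print("t",round(float(st["t"]),2),"kneader mm",((p[:2]-TK)@RK*1000).round(1),"z",round(p[2]*1000,1),"x-yaw rel",round(np.arctan2(M[1,0],M[0,0])-A,3),"F",(st["force"][:2]@RK).round(1),st["force"][2].round(1),"gap",round(float(st["finger_gap"]),2),"down",M[:,1].round(3))
E
python3 -c "from h import *;where()"
```

```text
t: 1.77
tcp_pos: [0.5196, 0.0084, 0.3206]
tool_rot: [-0.705, -0.051, 0.052, 0.706]
force: [-0.1, 0.8, -0.4]
finger_gap: 0.001
t 1.77 kneader mm [-98.  -1.] z 320.6 x-yaw rel -0.003 F [-0.   0.9] -0.4 gap 0.0 down [-0.002  0.001 -1.   ]
```

```bash
python3 -m jog '[[[0,4,0],0],[[0,8,0],0],[[0,11,0],0],[[0,13.2,0],0],[[0,13.2,0],0],[[0,13.2,0],0]]'
python3 - <<'E'
from h import *
where(); s=snap("scene","s1"); t=snap("top","t1"); w=snap("wrist","w1")
a=cv2.resize(s["frame"][200:300,250:350],(400,400),interpolation=2); b=cv2.resize(t["frame"][140:240,265:365],(400,400),interpolation=2)
cv2.imwrite("pics/c3.png",np.hstack([a,b])[:,:,::-1])
E
```

```text
t: 2.27
tcp_pos: [0.518, 0.0112, 0.1886]
tool_rot: [-0.705, -0.052, 0.054, 0.706]
force: [0.8, 0.3, 0.6]
finger_gap: -0.001
t 2.27 kneader mm [-99.1   2.1] z 188.6 x-yaw rel 0.002 F [0.8 0.2] 0.6 gap -0.0 down [-0.004  0.001 -1.   ]
```

View pics/c3.png

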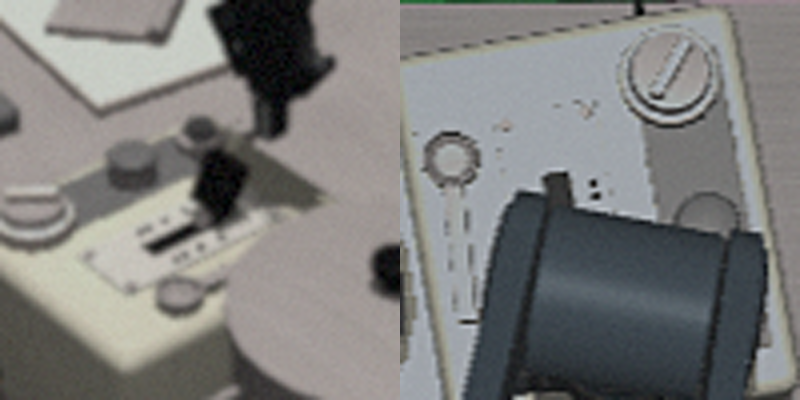

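View pics/w1.png

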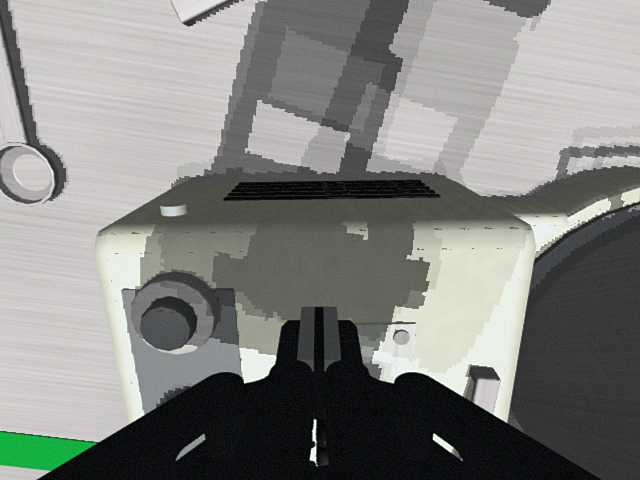

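The scene view shows the closed fingertips on the operator side of the grip, clear of both buttons. The wrist view shows the start button at (168,325), well to the side of the fingers. I'll push slowly, off-centre on the grip, so only one half is touched.

```bash
python3 -m jog '[[[1,0,0.2],0],[[2,0,0.2],0],[[2.7,0,0.2],0],[[3.3,0,0.2],0],[[3.8,0,0.2],0],[[4.3,0,0.2],0],[[4.8,0,0.2],0],[[5.3,0,0.2],0],[[5.8,0,0.2],0]]'
python3 -c "from h import *;where()"
```

```text
t: 3.17
tcp_pos: [0.5749, 0.0206, 0.1893]
tool_rot: [-0.705, -0.051, 0.054, 0.705]
force: [-1.2, 0.5, 2.0]
finger_gap: -0.002
t 3.17 kneader mm [-41.5   2.9] z 189.3 x-yaw rel 0.0 F [-1.1  0.7] 2.0 gap -0.0 down [-0.004  0.    -1.   ]
```

```bash
python3 -m jog '[[[0.5,0,0],0],[[1,0,0],0],[[1.5,0,0],0],[[2,0,0],0],[[2.5,0,0],0],[[3,0,0],0]]'
python3 -c "from h import *;where();t=snap('scene','s2')
cv2.imwrite('pics/c4.png',cv2.resize(t['frame'][200:300,250:350],(500,500),interpolation=2)[:,:,::-1])"
```

```text
t: 3.67
tcp_pos: [0.6033, 0.0245, 0.1892]
tool_rot: [0.705, 0.05, -0.056, -0.705]
force: [-6.8, -1.1, 6.6]
finger_gap: -0.005
t 3.67 kneader mm [-12.8   2.6] z 189.2 x-yaw rel 0.001 F [-6.9 -0.1] 6.6 gap -0.01 down [-0.008 -0.001 -1.   ]
```

View pics/c4.png

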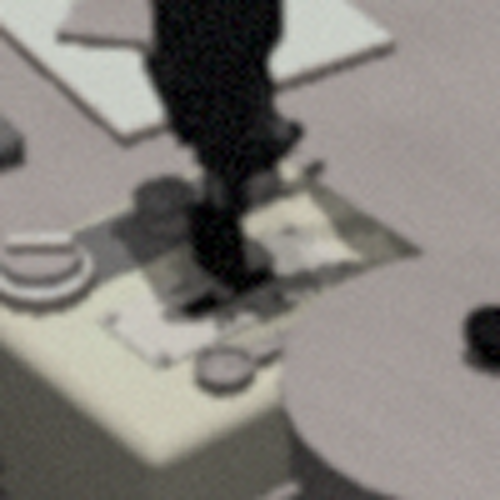

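The picture shows the lever upright in first speed with the fingers against it. The force is about 7 N, as expected. I'll keep pushing.

```bash
python3 -m jog '[[[0.5,0,0],0],[[1,0,0],0],[[1.5,0,0],0],[[2,0,0],0],[[2.4,0,0],0],[[2.8,0,0],0],[[2.8,0,0],0]]'
python3 -c "from h import *;where()"
```

```text
t: 4.3
tcp_pos: [0.6354, 0.0289, 0.1894]
tool_rot: [0.705, 0.053, -0.052, -0.705]
force: [-0.3, -0.3, -0.3]
finger_gap: -0.004
t 4.3 kneader mm [19.5  2.3] z 189.4 x-yaw rel 0.0 F [-0.4 -0.2] -0.3 gap -0.0 down [ 0.002 -0.    -1.   ]
```

```bash
python3 -m jog '[[[-1.5,0,0],0],[[-3,0,0],0],[[-3,-4,0],0],[[-3,-8,0],0],[[-5,-8,-3],0],[[-8,-8,-5],0],[[-10.45,-8,-6.93],0],[[-10.45,-8,-6.93],0],[[-10.45,-8,-6.93],0],[[-10.45,-8,-6.93],0]]'
python3 - <<'E'
from h import *
where(); s=snap("scene","s3"); w=snap("wrist","w3")
a=cv2.resize(s["frame"][200:300,250:350],(400,400),interpolation=2); b=w["frame"][80:480,120:520]
cv2.imwrite("pics/c5.png",np.hstack([a,b])[:,:,::-1])
st=manip.sense()["tcp_pos"]; print("tip px", proj(w,[st]), "start px",proj(w,[np.r_[RK@[-.085,-.067]+TK,.172]]), "stop",proj(w,[np.r_[RK@[-.018,-.067]+TK,.177]]))
E
```

```text
t: 5.13
tcp_pos: [0.5414, -0.0551, 0.2696]
tool_rot: [-0.705, -0.053, 0.052, 0.705]
force: [0.1, -0.1, 0.3]
finger_gap: -0.003
t 5.13 kneader mm [-85.8 -66.9] z 269.6 x-yaw rel -0.001 F [ 0.1 -0.1] 0.3 gap -0.0 down [ 0.001  0.    -1.   ]
tip px [[318.7495396  328.80978472]] start px [[317.85230357 247.00855797]] stop [[317.99044497 346.1470248 ]]
```

View pics/c5.png

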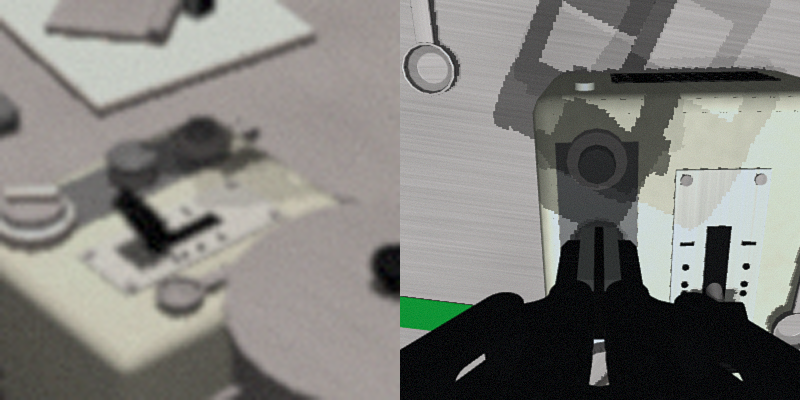

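The scene view shows the lever leaning away, in second speed. In the wrist view the start button is at full-image (317,243), within about 3 mm of the predicted (318,247). I'll press now.

```bash
python3 -m jog '[[[-0.1,3,0],0],[[-0.1,6,0],0],[[-0.1,8,0],0],[[-0.1,9.2,0],0],[[-0.1,9.6,0],0],[[-0.1,9.9,0],0],[[-0.1,10.1,0],0],[[-0.1,10.3,0],0],[[-0.1,10.3,0],0]]'
python3 -c "from h import *;where()"
```

```text
t: 5.98
tcp_pos: [0.5401, -0.0546, 0.1671]
tool_rot: [-0.705, -0.053, 0.052, 0.705]
force: [-2.9, 2.8, 4.8]
finger_gap: -0.001
t 5.98 kneader mm [-87.  -66.3] z 167.1 x-yaw rel 0.0 F [-2.4  3.2] 4.8 gap -0.0 down [ 0.001  0.001 -1.   ]
```

```bash
python3 -m jog '[[[0,0.1,0],0],[[0,0.2,0],0],[[0,0.2,0],0]]'
python3 -c "from h import *;where()"
```

```text
t: 6.23
tcp_pos: [0.5404, -0.055, 0.166]
tool_rot: [0.705, 0.053, -0.052, -0.705]
force: [-2.6, 3.9, 9.5]
finger_gap: -0.0
t 6.23 kneader mm [-86.8 -66.7] z 166.0 x-yaw rel -0.0 F [-2.   4.2] 9.5 gap -0.0 down [ 0.002  0.    -1.   ]
```

```bash
python3 -m jog '[[[0,0.1,0],0],[[0,0.1,0],0]]'; python3 -c "from h import *;where()"
python3 -m jog '[[[0,-1,0],0],[[0,-4,0],0],[[0,-8,0],0],[[0,-12,0],0],[[0,-16,0],0],[[-4,-16,0],0],[[-8,-16,0],0],[[-12,-16,0],0],[[-12,-16,0],0],[[-12,-16,0],0],[[-12,-16,0],0]]'
python3 - <<'E'
from h import *
where(); s=snap("scene","s4"); t=snap("top","t4")
a=cv2.resize(s["frame"][200:300,250:350],(400,400),interpolation=2); b=cv2.resize(t["frame"][140:240,265:365],(400,400),interpolation=2)
cv2.imwrite("pics/c6.png",np.hstack([a,b])[:,:,::-1])
# loose things: image change vs start
for n,o,w in(("scene0",load("scene0"),s),("top0",load("top0"),t)):
    d=cv2.absdiff(cv2.GaussianBlur(o["frame"],(5,5),0),cv2.GaussianBlur(w["frame"],(5,5),0)).max(2)>40
    k,_,st,_=cv2.connectedComponentsWithStats(d.astype(np.uint8)); print(n,[r.tolist() for r in st[1:] if r[4]>30])
E
```

```text
t: 6.4
tcp_pos: [0.5403, -0.0549, 0.1659]
tool_rot: [0.705, 0.053, -0.051, -0.705]
force: [-4.7, 4.0, 15.2]
finger_gap: -0.003
t 6.4 kneader mm [-86.8 -66.6] z 165.9 x-yaw rel -0.0 F [-4.   4.7] 15.2 gap -0.0 down [ 0.002  0.    -1.   ]
t: 7.32
tcp_pos: [0.4222, -0.0739, 0.3242]
tool_rot: [0.706, 0.053, -0.051, -0.704]
force: [0.4, 0.2, 0.7]
finger_gap: 0.001
t 7.32 kneader mm [-206.5  -67.9] z 324.2 x-yaw rel -0.001 F [0.4 0.1] 0.7 gap 0.0 down [ 0.004 -0.002 -1.   ]
scene0 [[475, 0, 17, 7, 71], [558, 7, 15, 10, 111], [497, 9, 110, 226, 5386], [574, 22, 49, 79, 1724], [316, 47, 81, 71, 2392], [544, 120, 39, 14, 135], [315, 122, 32, 55, 1072], [551, 135, 48, 38, 1010], [467, 150, 30, 14, 352], [425, 155, 12, 10, 66], [413, 161, 15, 23, 162], [444, 192, 13, 4, 38], [461, 201, 25, 22, 438], [402, 225, 14, 11, 99], [457, 224, 69, 140, 4972], [525, 233, 50, 72, 2088], [329, 237, 141, 41, 2495], [297, 238, 16, 20, 228], [430, 242, 25, 5, 92], [279, 248, 14, 20, 192]]
top0 [[295, 170, 17, 20, 244], [300, 202, 18, 16, 204], [189, 228, 236, 252, 19503], [87, 325, 131, 94, 4801], [0, 355, 83, 125, 7083], [139, 428, 82, 52, 1660], [365, 433, 10, 18, 53], [359, 462, 26, 18, 348], [244, 472, 12, 8, 73]]
```

View pics/c6.png

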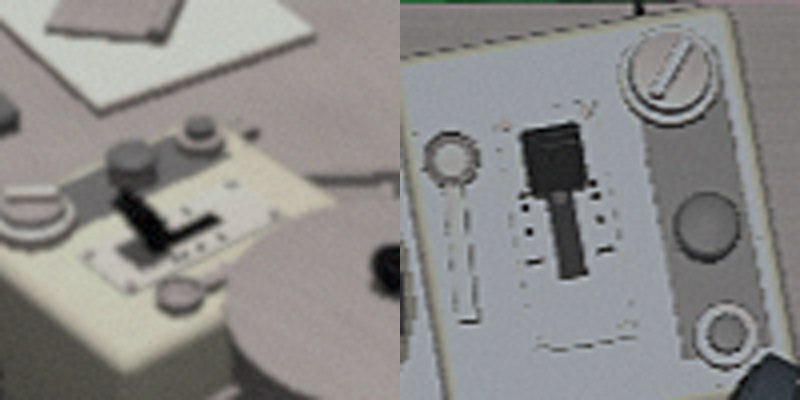

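The lever is at second speed, the start button is out again, and the spoon, timer and stop button are unchanged. The image differences elsewhere come from the arm and its shadow.

```bash
python3 -c "from station import workorder; print(workorder.sign_off())"
```

```text
the job is handed in; nothing more can be done
None
```

The lever is at second speed and the start button has been pressed and released, so I handed the job in; the simulator reports no verdict. The clock read about 7.4 s of the 38 s allowed.

- **Lever:** I pushed it with the closed fingertips, off-centre and from the operator side only. It went through first speed at about 7 N and snapped into second. The last pictures show it leaning away, at the second-speed end of the slot.
- **Start button:** I pressed it only after the pictures showed the lever in second speed. It bottomed out: over the last 1 mm of commanded travel the force rose from 9.5 to 15 N while the tip hardly moved. The last pictures show it back out.
- **Left alone:** The stop button, spoon and timer look unchanged in the before-and-after pictures. The image comparison showed changes at the lever, and otherwise only where I take the arm and its shadow to be. I did not measure the other loose things one by one.
- **Robot:** It stands clear of everything, with under 1 N on the wrist.
- **Disagreement:** The wrist view put the start button about 3 mm nearer the operator than the top view did. I split the difference, and it pressed without trouble.

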